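Mount a small framed picture on its sloped desk rest and set the clamp screw

ROBOT

A 6-joint arm with a two-finger parallel gripper is mounted at the origin on the work surface. World frame = base frame: x ahead of the robot, y to its left, z up, the work surface at z = 0. Lengths are in m, angles in rad, forces in N, time in s.
With the tool pointing down it reaches from about 0.25 to 0.8 m from the base axis. Payload 8.5 kg.
Tool frame: the origin (TCP) lies between the finger pads; the fingertips stand 17 mm ahead of it and the grasp point (between the pads) lies 2 mm behind it; z points along the fingers, y is the line along which they close (so a half turn about z gives the same grasp; the last joint's range is limited). The gripper opens to 85 mm and grips with 20 to 120 N. Pads are 22 mm wide; open, the fingers measure 114 mm over their backs; the gripper's body (76 mm by 85 mm) begins 54 mm behind the grasp point. The pads swing forward as they close: fully open they stand 13 mm farther back than shut.
Start: joints at [-1.129, 0.238, -0.013, 1.319, 0, 1.571], TCP at [0.224, -0.475, 0.248] pointing down, gripper open.
Joint ranges: [-2.66, 2.66], [-1.03, 1.9], [-1.14, 1.46], [-1.82, 2.27], [-1.45, 1.34], [-3.14, 3.14]. Speed limits (rad/s): [2.22, 2.22, 2.79, 3.14, 3.14, 3.14].

INTERFACE

Orientations are given as [roll, pitch, yaw] about the fixed x, y, z axes, in that order (R = Rz(yaw) Ry(pitch) Rx(roll)).
In Python, from cell import arm, eyes, order gives the robot as it stands.
- The arm moves only by the tool step_arm, never from a script. Its argument "moves" is a list of rows, each a list of 7 numbers: the shift along the tool's x, y, z each as a share of 0.75 m, from -1 to 1, then the turn, a rotation vector about the tool's x, y, z each as a share of 90 degrees, from -1 to 1, then the closure, from -1 (fully open) to 1 (shut). In form: [[x, y, z, wx, wy, wz, grip], ...]. A call has 1 to 20 rows; each row is the pose to reach, as a shift and turn from the pose commanded when the call began, along the tool's axes at that moment; what a row does not reach only later rows make up. A row lasts 1/10 s, in which the tool goes at most 50 mm and 8.59 degrees, less where a joint would pass 70% of its speed; a pose out of reach is approached as far as the arm can. A call with a number of a shift or a turn outside -1 to 1 is refused whole. A call with a gripper value outside its range is refused whole. The fingers move at their own pace and stop on an object; "force" is the grip in N (left out, the last holds). Time passes only in rows, so rows that repeat a pose let the fingers close. It gives the time, the measured TCP pose, the force, the opening and the grip force at its end, in the units of the state.
- arm.sense(): the state, without advancing time (a new reading comes with each control period).
- eyes.get_image(name): name is "side" or "top" or "wrist"; returns a dict with "img" (400x640x3 uint8, red, green, blue), "depth" (400x640 float32, m along the optical axis (not along the pixel's ray), 0 where there is no reading), "fx", "fy", "cx", "cy" (pixels), "dist" ([k1, k2, p1, p2, k3] as OpenCV has them; the pictures are not rectified), "R" (3x3) and "t" (3): a world point X has camera coordinates R X + t; the wrist camera has in their place "tool_from_camera" (4x4, takes a point from camera to tool coordinates, whose origin is the TCP and whose axes are the flange's). Camera axes: x right, y down, z forward; pixel columns grow to the right and rows downward; lengths in m; the calibration is good to about 2 mm. A picture is of the moment at which its call begins: read the wrist's pose just before it.
- order.hand_in(): hands the job in; it is judged then, once.
The state is a dict: "time": time; "qpos": joint angles; "dq": joint speeds; "joint_torque": joint torques, N m; "ee_pos": TCP position; "eef_rot": TCP orientation; "force": force on the tool from outside, world axes, zero at the start; "torque": the same for the moment, N m; "gripper_width": finger opening in m; "grasp_force": force on a finger pad.
Only numpy, scipy, OpenCV 4.12 (cv2) and the standard library are available. Lean on these libraries where they do the work, as an engineer would, in place of code of your own. Each camera call takes 0.05 s, during which the arm holds its last target. There are 200 camera calls.

TASK

Lay the small oblong framed picture, face up, on the narrow sloped deck of the wooden desk rest, lengthwise, square to the deck, its lower end at the brass ledge, and let go of it. Then turn the brass thumbscrew clockwise until it seats at its stop, and back it off a quarter turn so that the frame is not pinched. Finish while still gripping the thumbscrew there with the picture in place: do not let go of it at the end, and leave the other things on the desk undisturbed.

Things in the scene. Friction and masses are not known exactly. Their poses are not given: they have to be found in the camera images.
- picture: The oblong framed picture, loose: a wood-framed block 110 x 58 x 18 mm (x, y, z), about 0.15 kg, lying face up on the desk at the start (the other, square frame is not wanted). Origin: centre of its underside; x along its 110 mm length, z out of its face. It can be gripped across its 58 mm width; either end may be the lower one on the rest.
- deck: Sloped deck of the fixed wooden desk rest: 44 mm wide, sides open (the picture overhangs 7 mm each side), rising 20 degrees away from the robot. Origin: on its centre line, at the foot of the upper face of the brass ledge, 45 mm above the desk; x up the slope, y across, z square out of the surface. The ledge is 10 mm high; a picture at home has its origin near (0.055, 0, 0) here.
- jaw: Brass jaw, 40 mm wide and 12 mm high, that slides along the deck and is driven by the screw. Origin: foot of the face towards the picture; axes as the deck's. It is at deck x = 0.111 when the screw is seated and 3 mm farther up the slope per radian short of that; so a seated screw leaves the picture 1 mm of play.
- rest: The whole wooden desk rest, fixed to the desk: base 210 x 90 mm; origin at the centre of its underside, x from ledge end to screw end, z up. Its low, ledge end is nearer the robot. At the high end a 50 mm square wooden block, top 105 mm above the desk, carries the thumbscrew, whose axis is at x = 0.070; the deck's origin is at x = -0.085.
- screw (a joint): Angle of the brass thumbscrew, rad. It grows as the screw is turned clockwise seen from above; it is seated, against a firm stop, at 4.71, and at its other stop at 0. At the start it stands between 1.3 and 3.3. A quarter turn is 1.57. It turns with a light friction (about 0.04 N m), stays where it is left, and does not rise or sink.
- screw_grip (a point): Point on the thumbscrew's upright axis, 136 mm above the desk, 9 mm below the top of its wing; turns with it. The wing is an upright brass bar 44 mm long (point x), 12 mm thick (y), 32 mm high, on a collar 32 mm across whose top is 23 mm below this point. Grip across the thickness from above; the block is 31 mm below. Seated, the wing lies across the rest; a quarter turn back, in line with it.
- square_frame: Bystander: square wooden frame 80 x 80 x 16 mm lying on the desk; origin at the centre of its underside.
- book: Bystander: closed book 190 x 130 x 32 mm lying on the desk; origin at the centre of its underside.
- chessman: Bystander: dark turned chess piece 74 mm high, 34 mm across, standing beyond the work; origin at the centre of its underside.
- paperweight: Bystander: domed glass paperweight 64 mm across, 36 mm high, beyond the work; origin at the centre of its underside.

How it is judged:
On the way, in this order (a step that is already met when the one before it is completed fails the run):
1. the picture lies on the sloped deck between ledge and jaw, square to it, and is let go (x of picture in the frame of deck between 0.0495 and 0.0675 m and y of picture in the frame of deck between -0.013 and 0.013 m and z of picture in the frame of deck between -0.004 and 0.005 m and angle between the x axis of picture and the x axis of deck, either way round below 0.12 rad and angle between the z axis of picture and the z axis of deck, either way round below 0.07 rad and contact force between picture and the arm below 0.1 N and contact force between picture and the fingers below 0.1 N and linear speed of picture below 0.02 m/s and contact force between picture and deck above 0.3 N), for 0.2 s.
2. the thumbscrew is seated (within 0.08 rad of its stop) with the picture on the deck (value of joint screw above 4.632 rad and x of picture in the frame of deck between 0.0495 and 0.061 m and y of picture in the frame of deck between -0.013 and 0.013 m and z of picture in the frame of deck between -0.004 and 0.005 m and angle between the x axis of picture and the x axis of deck, either way round below 0.12 rad and angle between the z axis of picture and the z axis of deck, either way round below 0.07 rad), for 0.1 s.
At the end, for the whole second after the job is handed in: The screw stands 1.57 rad (within 0.4) back from its stop, still, gripped by the fingers (over 3 N); the picture lies on the deck untouched by the robot, flat (0.07 rad), lengthwise within 0.12 rad, within 13 mm of the centre line, its lower end within 6 mm of the ledge (value of joint screw between 2.741 and 3.541 rad and velocity of joint screw between -0.1 and 0.1 rad/s and contact force between the fingers and screw above 3 N and x of picture in the frame of deck between 0.0495 and 0.061 m and y of picture in the frame of deck between -0.013 and 0.013 m and z of picture in the frame of deck between -0.004 and 0.005 m and angle between the x axis of picture and the x axis of deck, either way round below 0.12 rad and angle between the z axis of picture and the z axis of deck, either way round below 0.07 rad and contact force between picture and the arm below 0.1 N and contact force between picture and the fingers below 0.1 N and linear speed of picture below 0.02 m/s and contact force between picture and deck above 0.3 N); the arm keeps its last pose, push and grip.
It fails at once if square frame is moved more than 25 mm (distance of square_frame from where it was at the start of the episode above 0.025 m).
It fails at once if book is moved more than 25 mm (distance of book from where it was at the start of the episode above 0.025 m).
It fails at once if chessman is moved more than 25 mm (distance of chessman from where it was at the start of the episode above 0.025 m).
It fails at once if paperweight is moved more than 25 mm (distance of paperweight from where it was at the start of the episode above 0.025 m).
It also fails if it takes over 61 s, if anything falls off the work surface, if the arm or the gripper's body presses on something with over 40 N, if the wrist force passes 120 N, or if a joint passes its speed limit or range.

## Working session

There is one attempt and no reset: what is moved stays moved. The work goes in short steps, Python scripts to look and compute and a tool call to move; the robot and the scene stay as the last step left them, time stands still between calls to the robot, and variables do not carry over. Pictures are saved under pics/ and viewed, at most 10 in all, crops included, and the job is handed in when it is done.

Besides the shell and the picture viewer there is one more tool, called as name(argument=value, ...), one argument or row to a line, values as JSON. step_arm: Moves the arm, as the interface text tells. Shift numbers are shares of 0.75 m and turn numbers shares of 90 degrees, none past 1 either way. Its arguments: {"type":"object","properties":{"moves":{"type":"array"},"force":{"type":"number"}},"required":["moves"]}

```bash
mkdir -p pics; ls
cat > h.py <<'E'
import numpy as np, cv2
from cell import arm, eyes, order
from scipy.spatial.transform import Rotation as Ro
def save(n,f): 
    d=eyes.get_image(n); cv2.imwrite(f,d["img"][:,:,::-1]); np.savez(f[:-4]+'.npz',**d); return d
E
python3 - <<'E'
from h import *
s=arm.sense(); print({k:np.round(v,3) for k,v in s.items()})
for n in("top","side"):
    d=save(n,f"pics/{n}0.png"); print(n,d["fx"],d["cx"],d["cy"],d["dist"],np.round(d["R"],3),np.round(-d["R"].T@d["t"],3))
E
```

```text
pics
{'time': np.float64(0.0), 'qpos': array([-1.129,  0.239, -0.014,  1.319,  0.   ,  1.571]), 'dq': array([-0.001, -0.001,  0.   , -0.001,  0.   , -0.   ]), 'joint_torque': array([-0.0000e+00, -5.3878e+01,  3.4644e+01,  1.8000e-02, -0.0000e+00,
        0.0000e+00]), 'ee_pos': array([ 0.224, -0.474,  0.248]), 'eef_rot': array([-3.14 , -0.   ,  0.442]), 'force': array([-0.827,  0.65 , -0.841]), 'torque': array([-0.037,  0.027, -0.018]), 'grasp_force': np.float64(0.0), 'gripper_width': np.float64(0.086)}
top 366.7571829325733 322.8857887473054 204.0696707156434 [0.02119627 0.         0.         0.         0.        ] [[-0.105 -0.994 -0.002]
 [-0.965  0.103 -0.243]
 [ 0.242 -0.024 -0.97 ]] [0.352 0.014 1.141]
side 364.86084942914755 321.5543044156587 193.39860239793728 [-0.0465939  0.         0.         0.         0.       ] [[-0.885 -0.464  0.025]
 [-0.306  0.542 -0.783]
 [ 0.35  -0.701 -0.622]] [0.199 0.791 0.813]
```

View pics/top0.png

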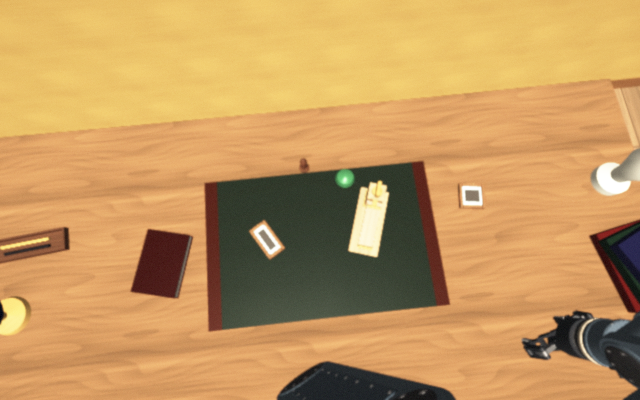

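View pics/side0.png

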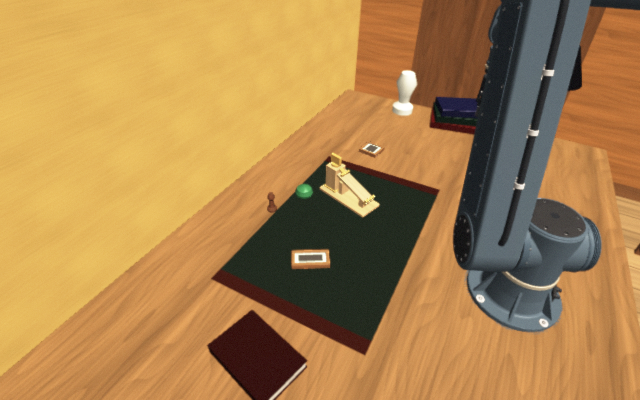

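The top view shows the picture at (267,240), the rest at (370,220) with its ledge end near the robot, the paperweight at (345,178), the chessman at (304,164) and the square frame at (471,196). The side view agrees.

```bash
cat >> h.py <<'E'
def cloud(d):
    """world point per pixel from depth"""
    K=np.array([[d["fx"],0,d["cx"]],[0,d["fy"],d["cy"]],[0,0,1]]); h,w=d["depth"].shape
    uv=np.stack(np.meshgrid(np.arange(w),np.arange(h)),-1).reshape(-1,1,2).astype(float)
    n=cv2.undistortPoints(uv,K,np.array(d["dist"])).reshape(h,w,2)
    P=np.dstack([n,np.ones((h,w))])*d["depth"][...,None]
    return (P-d["t"])@d["R"] if "R" in d else P
def ray(d,uv,z):
    K=np.array([[d["fx"],0,d["cx"]],[0,d["fy"],d["cy"]],[0,0,1]])
    n=cv2.undistortPoints(np.array(uv,float).reshape(-1,1,2),K,np.array(d["dist"])).reshape(-1,2)
    v=np.c_[n,np.ones(len(n))]@d["R"]; c=-d["R"].T@d["t"]
    return c+v*((z-c[2])/v[:,2])[:,None]
E
python3 - <<'E'
from h import *
d=dict(np.load('pics/top0.npz')); P=cloud(d); img=d["img"].astype(int)
def obj(box):
    u0,v0,u1,v1=box; m=np.zeros(img.shape[:2],np.uint8); m[v0:v1,u0:u1]=(img[v0:v1,u0:u1].max(2)>75)*255
    cs,_=cv2.findContours(m,cv2.RETR_EXTERNAL,cv2.CHAIN_APPROX_NONE); c=max(cs,key=cv2.contourArea); return c,m
for nm,box,z in(("picture",(240,212,295,268),.018),("rest",(340,174,400,265),.015)):
    c,m=obj(box); ok=(m>0)&(d["depth"]>0)
    print(nm,len(c),"z pct",np.percentile(P[ok][:,2],[5,25,50,75,95]).round(3))
    q=ray(d,c,z)[:,:2].astype(np.float32); (cx,cy),sz,a=cv2.minAreaRect(q*1000); b=cv2.boxPoints(((cx,cy),sz,a))
    print(cx,cy,sz,a,b.round(1).tolist())
ok=np.zeros(m.shape,bool); ok[174:265,340:400]=1; ok&=m>0
# heights on desk mat; top parts
for lo,hi in((.095,.112),(.125,.16)):
    k=ok&(P[...,2]>lo)&(P[...,2]<hi); p=P[k]; print(lo,k.sum(),p.mean(0).round(4),p.min(0).round(3),p.max(0).round(3))
    print(cv2.minAreaRect((p[:,:2]*1000).astype(np.float32)))
print("mat z",np.median(P[280:300,300:400,2]))
for nm,u,v in(("sq",471,196),("glass",345,178),("chess",304,164),("book",162,264)): print(nm,P[v,u].round(3))
big=cv2.resize(d["img"][165:270,230:400,::-1],None,fx=4.7,fy=4.7,interpolation=cv2.INTER_CUBIC); cv2.imwrite('pics/crop.png',big)
E
```

```text
picture 91 z pct [-0.001  0.012  0.015  0.017  0.02 ]
540.2113037109375 170.6281280517578 (119.01822662353516, 65.45012664794922) 31.024696350097656 [[472.29998779296875, 168.0], [506.1000061035156, 111.9000015258789], [608.0999755859375, 173.3000030517578], [574.2999877929688, 229.3000030517578]]
rest 196 z pct [0.    0.01  0.018 0.071 0.108]
579.0222778320312 -155.07223510742188 (98.45880126953125, 248.7822265625) 71.762451171875 [[445.5, -162.89999389648438], [681.7999877929688, -240.8000030517578], [712.5999755859375, -147.1999969482422], [476.29998779296875, -69.4000015258789]]
0.095 255 [ 0.6205 -0.1667  0.1029] [ 0.581 -0.199  0.095] [ 0.66  -0.14   0.112]
((618.79345703125, -166.99224853515625), (49.98265838623047, 74.84122467041016), 70.85790252685547)
0.125 72 [ 0.6295 -0.17    0.1415] [ 0.61  -0.182  0.126] [ 0.653 -0.16   0.148]
((631.6116333007812, -171.43032836914062), (11.603378295898438, 43.619300842285156), 72.71798706054688)
mat z 0.0003944262126777488
sq [ 0.61  -0.485  0.011]
glass [ 0.707 -0.092  0.03 ]
chess [0.756 0.032 0.061]
book [0.496 0.483 0.032]
```

View pics/crop.png

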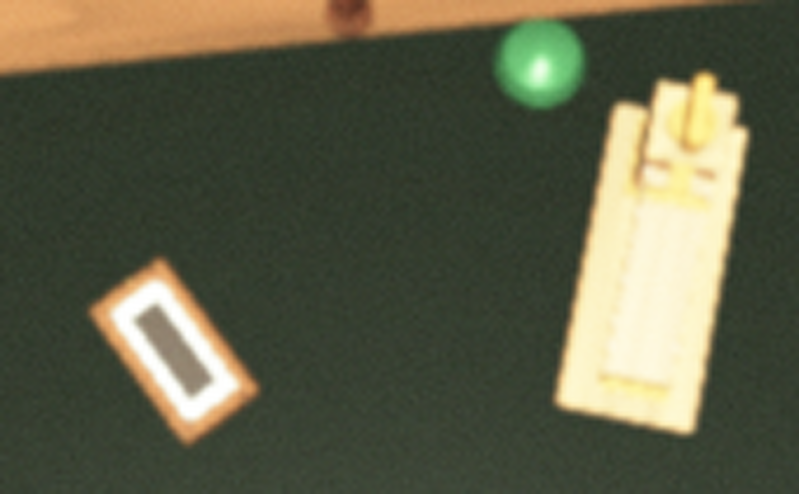

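The crop shows the picture's corners clearly. The wing is nearly in line with the rest, so the screw angle is about 3.1. Next I'll check the wrist camera mounting so I can plan a closer look.

Run:
```python
from h import *
d=eyes.get_image("wrist"); print(np.round(d["tool_from_camera"],4),d["fx"],d["cx"],d["cy"],d["dist"])
# shift in current tool axes to hover (x,y,z)
s=arm.sense(); R=Ro.from_euler('xyz',s["eef_rot"]).as_matrix()
for t in((.50,-.12,.36),(.47,.13,.36)): print((R.T@(np.array(t)-s["ee_pos"])/.75).round(4))
```

```text
[[-7.000e-04 -9.632e-01 -2.687e-01  6.820e-02]
 [ 1.000e+00 -2.000e-04 -1.800e-03 -2.000e-04]
 [ 1.700e-03 -2.687e-01  9.632e-01 -1.256e-01]
 [ 0.000e+00  0.000e+00  0.000e+00  1.000e+00]] 328.1064350389715 320.84622625504966 201.4297381097751 [0.00660354 0.         0.         0.         0.        ]
[ 0.5342 -0.2701 -0.1493]
[ 0.6406 -0.5885 -0.1489]
```

step_arm(
  moves=[
    [0.5342,-0.27,-0.149,0,0,0.48,-1],
    [0.5342,-0.27,-0.149,0,0,0.48,-1],
    [0.5342,-0.27,-0.149,0,0,0.48,-1],
    [0.5342,-0.27,-0.149,0,0,0.48,-1],
    [0.5342,-0.27,-0.149,0,0,0.48,-1],
    [0.5342,-0.27,-0.149,0,0,0.48,-1],
    [0.5342,-0.27,-0.149,0,0,0.48,-1],
    [0.5342,-0.27,-0.149,0,0,0.48,-1],
    [0.5342,-0.27,-0.149,0,0,0.48,-1],
    [0.5342,-0.27,-0.149,0,0,0.48,-1],
    [0.5342,-0.27,-0.149,0,0,0.48,-1],
    [0.5342,-0.27,-0.149,0,0,0.48,-1],
    [0.5342,-0.27,-0.149,0,0,0.48,-1],
    [0.5342,-0.27,-0.149,0,0,0.48,-1],
    [0.5342,-0.27,-0.149,0,0,0.48,-1],
    [0.5342,-0.27,-0.149,0,0,0.48,-1],
  ],
)

```text
time: 1.75
ee_pos: [0.494, -0.1401, 0.3601]
eef_rot: [-3.125, 0.0, -0.284]
force: [-0.2, -0.1, -1.0]
gripper_width: 0.0852
grasp_force: 0.0
```

```bash
cat >> h.py <<'E'
def wrist(f):
    s=arm.sense(); d=eyes.get_image("wrist"); cv2.imwrite(f,d["img"][:,:,::-1])
    T=np.eye(4); T[:3,:3]=Ro.from_euler('xyz',s["eef_rot"]).as_matrix(); T[:3,3]=s["ee_pos"]
    C=np.linalg.inv(T@d["tool_from_camera"]); d["R"]=C[:3,:3]; d["t"]=C[:3,3]; np.savez(f[:-4]+'.npz',**d); return d
E
python3 - <<'E'
from h import *
print(arm.sense()["ee_pos"],arm.sense()["dq"].round(3)); wrist("pics/w1.png")
E
```

```text
[ 0.49398057 -0.14006212  0.36008718] [ 0.006  0.002  0.003 -0.001  0.001  0.   ]
```

View pics/w1.png

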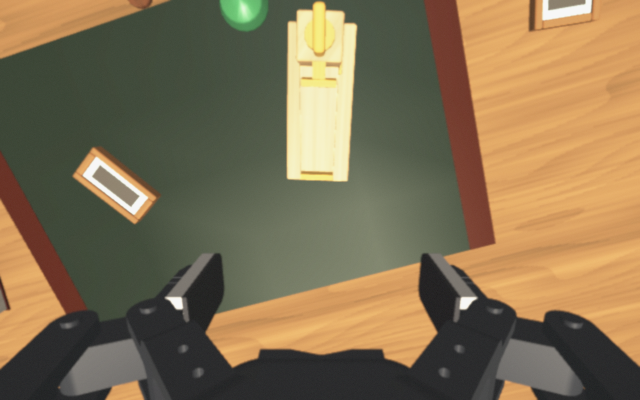

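The wrist view shows the rest upright at columns 287–356, with the ledge at row 177 and the wing at (319,25). The picture is at (115,186).

```bash
cat > m.py <<'E'
from h import *
import sys
d=dict(np.load(sys.argv[1])); P=cloud(d); hsv=cv2.cvtColor(d["img"],cv2.COLOR_RGB2HSV)
def big(m):
    n,l,s,_=cv2.connectedComponentsWithStats(m.astype(np.uint8)); return l==1+s[1:,4].argmax()
m0=(d["img"].max(2)>100)
# picture
m=np.zeros_like(m0); m[140:230,65:165]=m0[140:230,65:165]; m=big(m); c=cv2.findContours(m.astype(np.uint8),0,1)[0][0]
k=cv2.erode(m.astype(np.uint8),np.ones((5,5)))>0; zp=np.median(P[k][:,2]); print("pic z",zp.round(4))
print("pic rect",cv2.minAreaRect((ray(d,c,.018)[:,:2]*1000).astype(np.float32)))
print("pic cloud mean",P[k].mean(0).round(4))
# rest: base side edges and front edge by row scan at base height
m=np.zeros_like(m0); m[0:190,270:370]=m0[0:190,270:370]; m=big(m)
rows=range(80,172); L=[(np.flatnonzero(m[v])[0]-.5,v) for v in rows]; Rr=[(np.flatnonzero(m[v])[-1]+.5,v) for v in rows]
F=[(u,np.flatnonzero(m[:,u])[-1]+.5) for u in range(293,343)]
zb=np.median(P[90:165,291:297,2]); print("base z left strip",zb.round(4), "right",np.median(P[90:165,342:346,2]).round(4))
ln=[]
for nm,e in(("L",L),("R",Rr),("F",F)):
    for z in(0,zb):
        q=(ray(d,e,z)[:,:2]*1000).astype(np.float32); vx,vy,x,y=cv2.fitLine(q,cv2.DIST_HUBER,0,.01,.01).ravel()
        print(nm,round(float(z),3),"ang",np.degrees(np.arctan2(vy,vx)).round(2),"pt",x.round(1),y.round(1))
# brass & block
for lo,hi,nm in((.1,.11,"block"),(.138,.152,"wing")):
    k=m&(P[...,2]>lo)&(P[...,2]<hi); print(nm,k.sum(),P[k].mean(0).round(4),cv2.minAreaRect((P[k][:,:2]*1000).astype(np.float32)))
E
python3 m.py pics/w1.npz
```

```text
pic z 0.0162
pic rect ((542.0733642578125, 166.944091796875), (114.11023712158203, 66.76512145996094), 31.203458786010742)
pic cloud mean [0.5435 0.1685 0.017 ]
base z left strip 0.0122 right 0.0121
L 0.0 ang -18.03 pt 565.2 -100.9
L 0.012 ang -18.03 pt 565.0 -102.4
R 0.0 ang -0.6 pt 518.5 -200.0
R 0.012 ang -0.6 pt 519.6 -199.0
F 0.0 ang 73.91 pt 448.6 -119.6
F 0.012 ang 73.91 pt 451.4 -120.6
block 1577 [ 0.6296 -0.1727  0.1046] ((627.4222412109375, -172.04148864746094), (49.64335250854492, 63.024898529052734), 72.27201080322266)
wing 655 [ 0.6326 -0.1735  0.144 ] ((632.80712890625, -173.33314514160156), (11.623139381408691, 44.40337371826172), 73.68476867675781)
```

```bash
cat > m2.py <<'E'
from h import *
yaw=np.radians(-17.3); u=np.array([np.cos(yaw),np.sin(yaw),0]); n=np.array([-u[1],u[0],0]); W=np.array([.6328,-.1733,0]); O=W-.07*u
for f,box in(("pics/w1.npz",(270,0,375,195)),("pics/top0.npz",(340,174,400,265))):
    d=dict(np.load(f)); P=cloud(d); a,b,c,e=box; im=d["img"].copy()
    p=P[b:e,a:c].reshape(-1,3); q=np.c_[(p-O)@u,(p-O)@n,p[:,2]]; col=cv2.cvtColor(im,cv2.COLOR_RGB2HSV)[b:e,a:c].reshape(-1,3)
    for lo,hi in((.003,.02),(.05,.06),(.095,.108),(.13,.15)):
        k=(q[:,2]>lo)&(q[:,2]<hi); print(f,lo,k.sum(),"x",np.percentile(q[k,0],[2,50,98]).round(4),"y",np.percentile(q[k,1],[2,50,98]).round(4))
    K=np.array([[d["fx"],0,d["cx"]],[0,d["fy"],d["cy"]],[0,0,1.]])
    def pr(x,y,z): return cv2.projectPoints((O+x*u+y*n+[0,0,z]).reshape(1,3),cv2.Rodrigues(d["R"])[0],d["t"],K,d["dist"])[0].ravel()
    for pts in([(-.105,-.045,.012),(-.105,.045,.012),(.105,.045,.012),(.105,-.045,.012)],[(.045,-.025,.105),(.045,.025,.105),(.095,.025,.105),(.095,-.025,.105)],[(-.085-.0034,-.022,.0544),(-.085-.0034,.022,.0544)]):
        cv2.polylines(im,[np.round(16*np.array([pr(*x) for x in pts])).astype(int).reshape(-1,1,2)],True,(255,0,0),1,cv2.LINE_AA,4)
    cr=im[b:e,a:c,::-1]; s=560/(e-b); cv2.imwrite(f[:-4]+"o.png",cv2.resize(cr,None,fx=s,fy=s,interpolation=cv2.INTER_CUBIC))
a,b=[cv2.imread(f"pics/{x}o.png") for x in("w1","top0")]; cv2.imwrite("pics/both.png",np.hstack([a,b[:560]])[:600,:800])
E
python3 m2.py
```

```text
pics/w1.npz 0.003 4274 x [-0.1024 -0.001   0.1003] y [-0.0442 -0.0242  0.0461]
pics/w1.npz 0.05 896 x [-0.0945 -0.0621 -0.0436] y [-0.019   0.0016  0.0238]
pics/w1.npz 0.095 1988 x [0.0215 0.0562 0.0938] y [-0.0242 -0.0005  0.0241]
pics/w1.npz 0.13 668 x [0.0485 0.0697 0.0906] y [-0.006  -0.0003  0.0056]
pics/top0.npz 0.003 1310 x [-0.1218 -0.0153  0.1395] y [-0.0908  0.0257  0.0939]
pics/top0.npz 0.05 179 x [-0.0965 -0.0598  0.0472] y [-0.0171  0.0038  0.026 ]
pics/top0.npz 0.095 232 x [0.0195 0.0518 0.0908] y [-0.0225  0.0042  0.0256]
pics/top0.npz 0.13 70 x [0.0466 0.0652 0.088 ] y [-0.0041  0.002   0.0071]
```

View pics/both.png

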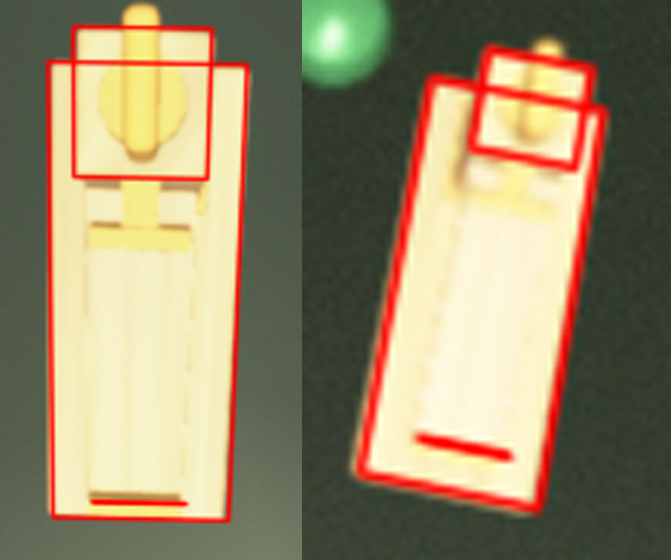

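The overlay of the rest model fits both views to about 1–2 mm: base corners, block and ledge. The screw is at about 3.1. Now for the picture.

```bash
cat >> h.py <<'E'
def to(p,yaw,tilt=0):
    """share-units shift+turn from present pose to tool-down pose with yaw, tilt (deg) nose leaning up-slope"""
    s=arm.sense(); A=Ro.from_euler('xyz',s["eef_rot"]); Rn=Ro.from_euler('z',yaw,degrees=True)*Ro.from_euler('y',-tilt,degrees=True)*Ro.from_euler('x',180,degrees=True)
    print((A.inv().apply(np.array(p)-s["ee_pos"])/.75).round(4).tolist(),((A.inv()*Rn).as_rotvec(degrees=True)/90).round(4).tolist(),"z axis",Rn.apply([0,0,1]).round(3))
yaw=np.radians(-17.6); U=np.array([np.cos(yaw),np.sin(yaw),0]); N=np.array([-U[1],U[0],0]); W=np.array([.6328,-.1733,0])
D0=W-.155*U+[0,0,.045]; c,s_=np.cos(np.radians(20)),np.sin(np.radians(20)); DX=c*U+[0,0,s_]; DZ=-s_*U+[0,0,c]
def deck(x,y,z): return D0+x*DX+y*N+z*DZ
E
python3 -c "
from h import *
to((.5415,.168,.10),31.2); to((.5415,.168,.018),31.2)"
```

```text
[-0.0544, -0.4062, 0.3534] [-0.0098, -0.0041, -0.5276] z axis [ 0. -0. -1.]
[-0.0543, -0.4045, 0.4628] [-0.0098, -0.0041, -0.5276] z axis [ 0. -0. -1.]
```

step_arm(
  moves=[
    [-0.0544,-0.406,0.3534,-0.0098,-0.0041,-0.5276,-1],
    [-0.0544,-0.406,0.3534,-0.0098,-0.0041,-0.5276,-1],
    [-0.0544,-0.406,0.3534,-0.0098,-0.0041,-0.5276,-1],
    [-0.0544,-0.406,0.3534,-0.0098,-0.0041,-0.5276,-1],
    [-0.0544,-0.406,0.3534,-0.0098,-0.0041,-0.5276,-1],
    [-0.0544,-0.406,0.3534,-0.0098,-0.0041,-0.5276,-1],
    [-0.0544,-0.406,0.3534,-0.0098,-0.0041,-0.5276,-1],
    [-0.0544,-0.406,0.3534,-0.0098,-0.0041,-0.5276,-1],
    [-0.0544,-0.406,0.3534,-0.0098,-0.0041,-0.5276,-1],
    [-0.0544,-0.406,0.3534,-0.0098,-0.0041,-0.5276,-1],
    [-0.0544,-0.406,0.3534,-0.0098,-0.0041,-0.5276,-1],
    [-0.0544,-0.406,0.3534,-0.0098,-0.0041,-0.5276,-1],
    [-0.0544,-0.406,0.3534,-0.0098,-0.0041,-0.5276,-1],
  ],
)

```text
time: 3.1
ee_pos: [0.5421, 0.1674, 0.1012]
eef_rot: [3.141, -0.002, 0.544]
force: [-0.2, -0.3, 0.9]
gripper_width: 0.0853
grasp_force: 0.0
```

Run:
```python
from h import *
to((.5415,.168,.018),31.2)
d=wrist("pics/w2.png"); P=cloud(d); m=(P[...,2]>.009)&(P[...,2]<.03)&(np.hypot(P[...,0]-.5415,P[...,1]-.168)<.09)&(d["img"].max(2)>90)
n,l,s,_=cv2.connectedComponentsWithStats(m.astype(np.uint8)); m=l==1+s[1:,4].argmax(); print(s[1:].max(0))
c=cv2.findContours(m.astype(np.uint8),0,1)[0]; c=max(c,key=len); print(cv2.minAreaRect((ray(d,c,.018)[:,:2]*1000).astype(np.float32)))
```

```text
[-0.0005, -0.0012, 0.111] [0.0003, -0.0012, -0.0004] z axis [ 0. -0. -1.]
[  272   130    91   158 13555]
((542.0221557617188, 170.75027465820312), (109.4099349975586, 57.4424934387207), 31.17180824279785)
```

View pics/w2.png

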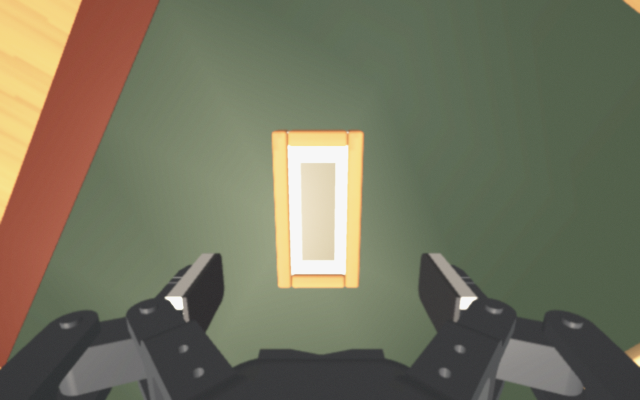

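The picture fills columns 272–363 and rows 130–288, square between the fingers. Its measured size matches, with the centre at (0.542, 0.171). I'll descend and grip.

step_arm(
  moves=[
    [0.0022,-0.004,0.05,0,0,0,-1],
    [0.0022,-0.004,0.1,0,0,0,-1],
    [0.0022,-0.004,0.111,0,0,0,-1],
    [0.0022,-0.004,0.111,0,0,0,-1],
    [0.0022,-0.004,0.111,0,0,0,1],
    [0.0022,-0.004,0.111,0,0,0,1],
    [0.0022,-0.004,0.111,0,0,0,1],
    [0.0022,-0.004,0.111,0,0,0,1],
    [0.0022,-0.004,0.111,0,0,0,1],
    [0.0022,-0.004,0.111,0,0,0,1],
    [0.0022,-0.004,0.111,0,0,0,1],
    [0.0022,-0.004,0.111,0,0,0,1],
  ],
  force=40,
)

```text
time: 4.35
ee_pos: [0.5427, 0.1719, 0.0188]
eef_rot: [3.14, -0.003, 0.545]
force: [-0.1, -0.5, 5.1]
gripper_width: 0.0567
grasp_force: 42.5
```

step_arm(
  moves=[
    [0,0,-0.05,0,0,0,1],
    [0,0,-0.1,0,0,0,1],
    [0,0,-0.15,0,0,0,1],
    [0,0,-0.2,0,0,0,1],
    [0,0,-0.25,0,0,0,1],
    [0,0,-0.25,0,0,0,1],
    [0,0,-0.25,0,0,0,1],
  ],
)

```text
time: 5.05
ee_pos: [0.5418, 0.1719, 0.2059]
eef_rot: [3.141, -0.003, 0.545]
force: [0.5, -0.1, -2.1]
gripper_width: 0.057
grasp_force: 45.1
```

```bash
python3 -c "
from h import *
print(deck(0,0,0),-DZ, arm.sense()['gripper_width'])
to(deck(.059,0,.12),-17.6,20)"
```

```text
[ 0.48505545 -0.12643267  0.045     ] [ 0.32601041 -0.10341659 -0.93969262] 0.05695814674473022
[-0.2585, 0.3152, 0.0366] [-0.0951, 0.2065, 0.537] z axis [ 0.326 -0.103 -0.94 ]
```

step_arm(
  moves=[
    [-0.2585,0.3152,0.0366,-0.0951,0.2065,0.537,1],
    [-0.2585,0.3152,0.0366,-0.0951,0.2065,0.537,1],
    [-0.2585,0.3152,0.0366,-0.0951,0.2065,0.537,1],
    [-0.2585,0.3152,0.0366,-0.0951,0.2065,0.537,1],
    [-0.2585,0.3152,0.0366,-0.0951,0.2065,0.537,1],
    [-0.2585,0.3152,0.0366,-0.0951,0.2065,0.537,1],
    [-0.2585,0.3152,0.0366,-0.0951,0.2065,0.537,1],
    [-0.2585,0.3152,0.0366,-0.0951,0.2065,0.537,1],
    [-0.2585,0.3152,0.0366,-0.0951,0.2065,0.537,1],
    [-0.2585,0.3152,0.0366,-0.0951,0.2065,0.537,1],
    [-0.2585,0.3152,0.0366,-0.0951,0.2065,0.537,1],
    [-0.2585,0.3152,0.0366,-0.0951,0.2065,0.537,1],
    [-0.2585,0.3152,0.0366,-0.0951,0.2065,0.537,1],
    [-0.2585,0.3152,0.0366,-0.0951,0.2065,0.537,1],
  ],
)

```text
time: 6.45
ee_pos: [0.4942, -0.1448, 0.1768]
eef_rot: [-3.138, -0.346, -0.286]
force: [-0.4, -0.4, -1.7]
gripper_width: 0.0568
grasp_force: 45.0
```

Run:
```python
from h import *
to(deck(.059,0,.12),-17.6,20); to(deck(.059,0,.03),-17.6,20); wrist("pics/w3.png")
```

```text
[0.0011, -0.0197, -0.0012] [-0.0067, 0.0018, 0.0126] z axis [ 0.326 -0.103 -0.94 ]
[0.0015, -0.0184, 0.1188] [-0.0067, 0.0018, 0.0126] z axis [ 0.326 -0.103 -0.94 ]
```

View pics/w3.png

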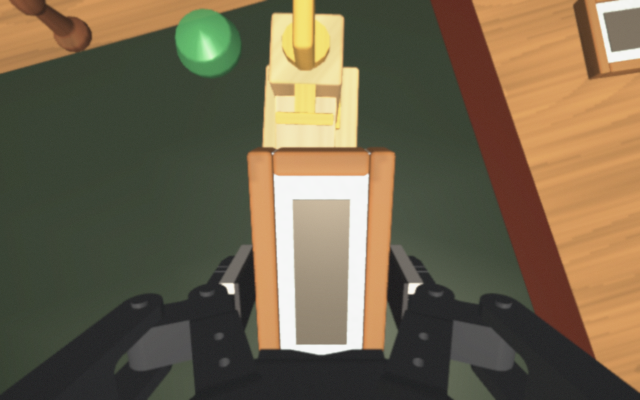

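step_arm(
  moves=[
    [0.0014,-0.0188,0.04,-0.0067,0.0018,0.0126,1],
    [0.0014,-0.0188,0.08,-0.0067,0.0018,0.0126,1],
    [0.0014,-0.0188,0.09,-0.0067,0.0018,0.0126,1],
    [0.0014,-0.0188,0.09,-0.0067,0.0018,0.0126,1],
    [0.0014,-0.0188,0.09,-0.0067,0.0018,0.0126,1],
  ],
)

```text
time: 7.0
ee_pos: [0.517, -0.1522, 0.1145]
eef_rot: [-3.137, -0.35, -0.288]
force: [-0.1, 0.0, -2.2]
gripper_width: 0.0567
grasp_force: 45.0
```

Run:
```python
from h import *
for x in(.059,): to(deck(x,0,.05),-17.6,20); to(deck(x,0,.019),-17.6,20)
d=wrist("pics/w4.png"); K=np.array([[d["fx"],0,d["cx"]],[0,d["fy"],d["cy"]],[0,0,1]])
T=d["tool_from_camera"]
def onz(uv,z):
    n=cv2.undistortPoints(np.array([[uv]],float),K,np.array(d["dist"])).ravel(); v=T[:3,:3]@np.r_[n,1]; return T[:3,3]+v*(z-T[2,3])/v[2]
print("far edge L,R in tool",onz((250,152),.001).round(4),onz((393,152),.001).round(4),onz((273,176),.001).round(4))
P=cloud(d); Q=np.stack([(P-D0)@DX,(P-D0)@N,(P-D0)@DZ],-1)
hsv=cv2.cvtColor(d["img"],cv2.COLOR_RGB2HSV); br=(hsv[...,1]>120)&(hsv[...,2]>120)&(hsv[...,0]>20)&(hsv[...,0]<32)
k=br&(abs(Q[...,1])<.03)&(Q[...,2]>.007)&(Q[...,2]<.016)&(Q[...,0]>.1)&(Q[...,0]<.135); print("jaw top deck x,y,z",k.sum(),np.percentile(Q[k],[3,50,97],0).round(4).tolist())
s=arm.sense(); print("tcp deck",np.round([(s["ee_pos"]-D0)@a for a in(DX,N,DZ)],4))
```

```text
[-0.0006, -0.0199, 0.0032] [-0.0072, -0.0003, 0.0115] z axis [ 0.326 -0.103 -0.94 ]
[-0.0006, -0.0194, 0.0445] [-0.0072, -0.0003, 0.0115] z axis [ 0.326 -0.103 -0.94 ]
far edge L,R in tool [ 0.0523 -0.0277  0.001 ] [0.0523 0.0273 0.001 ] [ 0.0429 -0.0192  0.001 ]
jaw top deck x,y,z 1675 [[0.1168, -0.0183, 0.0089], [0.122, -0.0003, 0.0115], [0.1342, 0.0176, 0.0129]]
tcp deck [ 0.0601 -0.0149  0.0525]
```

View pics/w4.png

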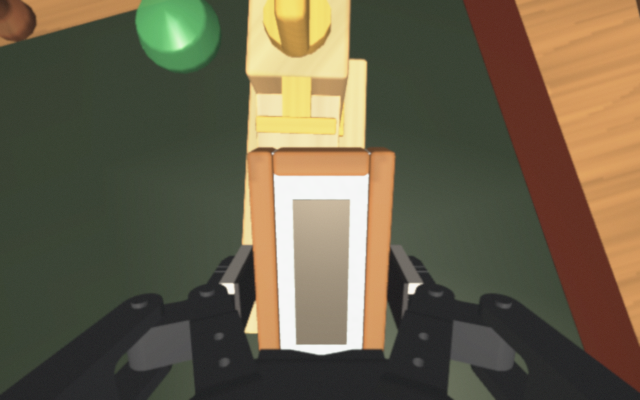

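The picture is square in the grip, but the sideways shift did not happen: the TCP is at deck y = −15 mm. I'll check the joints for a limit.

Run:
```python
from h import *
s=arm.sense(); print(s["qpos"].round(3),s["dq"].round(3),s["joint_torque"].round(1),s["ee_pos"].round(4),s["eef_rot"].round(4))
```

```text
[-0.289  0.139 -0.588  0.493  0.005  3.141] [ 0.    -0.009  0.001 -0.006 -0.    -0.002] [  0.  -43.   32.1  -4.1   0.    0. ] [ 0.5173 -0.1523  0.1149] [-3.1368 -0.3506 -0.2881]
```

Joint 6 is at its limit (yaw = q1 − q6 + π), so I'll turn the tool half a turn the other way. Either end of the picture may be the lower one.

step_arm(
  moves=[
    [0,0,-0.06,0,0,0,1],
    [0,0,-0.09,0,0,0,1],
    [0,-0.02,-0.09,0,0,-0.1,1],
    [0,-0.02,-0.09,0,0,-1,1],
    [0,-0.02,-0.09,0,0,-1,1],
    [0,-0.02,-0.09,0,0,-1,1],
    [0,-0.02,-0.09,0,0,-1,1],
    [0,-0.02,-0.09,0,0,-1,1],
    [0,-0.02,-0.09,0,0,-1,1],
    [0,-0.02,-0.09,0,0,-1,1],
    [0,-0.02,-0.09,0,0,-1,1],
    [0,-0.02,-0.09,0,0,-1,1],
    [0,-0.02,-0.09,0,0,-1,1],
    [0,-0.02,-0.09,0,0,-1,1],
    [0,-0.02,-0.09,0,0,-1,1],
  ],
)

```text
time: 8.55
ee_pos: [0.499, -0.1316, 0.1782]
eef_rot: [2.791, -0.005, 1.282]
force: [0.2, -0.3, -2.6]
gripper_width: 0.0569
grasp_force: 45.0
```

Run:
```python
from h import *
s=arm.sense(); print(s["qpos"].round(3))
to(deck(.0558,0,.12),162.4,-20)
```

```text
[-0.254  0.032 -0.52   0.668 -0.007  1.605]
[0.001, -0.0049, 0.0001] [0.0065, -0.0049, -0.9901] z axis [ 0.326 -0.103 -0.94 ]
```

step_arm(
  moves=[
    [0.001,-0.0049,0,0.0065,-0.0049,-0.99,1],
    [0.001,-0.0049,0,0.0065,-0.0049,-0.99,1],
    [0.001,-0.0049,0,0.0065,-0.0049,-0.99,1],
    [0.001,-0.0049,0,0.0065,-0.0049,-0.99,1],
    [0.001,-0.0049,0,0.0065,-0.0049,-0.99,1],
    [0.001,-0.0049,0,0.0065,-0.0049,-0.99,1],
    [0.001,-0.0049,0,0.0065,-0.0049,-0.99,1],
    [0.001,-0.0049,0,0.0065,-0.0049,-0.99,1],
    [0.001,-0.0049,0,0.0065,-0.0049,-0.99,1],
    [0.001,-0.0049,0,0.0065,-0.0049,-0.99,1],
    [0.001,-0.0049,0,0.0065,-0.0049,-0.99,1],
    [0.001,-0.0049,0,0.0065,-0.0049,-0.99,1],
    [0.001,-0.0049,0,0.0065,-0.0049,-0.99,1],
  ],
)

```text
time: 9.85
ee_pos: [0.4958, -0.1298, 0.1763]
eef_rot: [3.141, 0.348, 2.834]
force: [-0.1, 0.3, -2.3]
gripper_width: 0.0568
grasp_force: 45.0
```

```bash
cat >> h.py <<'E'
def tcp():
    s=arm.sense(); print("tcp deck",np.round([(s["ee_pos"]-D0)@a for a in(DX,N,DZ)],4),"rot",s["eef_rot"].round(3),"F",s["force"].round(1))
E
python3 - <<'E'
from h import *
tcp(); to(deck(.0558,0,.035),162.4,-20); to(deck(.0558,0,.021),162.4,-20)
E
```

```text
tcp deck [0.0554 0.     0.1195] rot [3.141 0.348 2.834] F [-0.1  0.3 -2.3]
[-0.0006, -0.0, 0.1127] [-0.0, -0.0007, -0.0005] z axis [ 0.326 -0.103 -0.94 ]
[-0.0006, -0.0, 0.1313] [-0.0, -0.0007, -0.0005] z axis [ 0.326 -0.103 -0.94 ]
```

step_arm(
  moves=[
    [-0.0006,0,0.05,0,0,0,1],
    [-0.0006,0,0.1,0,0,0,1],
    [-0.0006,0,0.1127,0,0,0,1],
    [-0.0006,0,0.1127,0,0,0,1],
    [-0.0006,0,0.1127,0,0,0,1],
  ],
)

```text
time: 10.35
ee_pos: [0.5238, -0.1387, 0.0976]
eef_rot: [-3.141, 0.348, 2.836]
force: [-0.1, 0.6, -0.7]
gripper_width: 0.0567
grasp_force: 45.0
```

Run:
```python
from h import *
tcp(); to(deck(.0558,0,.021),162.4,-20); wrist("pics/w5.png")
```

```text
tcp deck [0.0562 0.     0.0355] rot [-3.141  0.348  2.836] F [-0.1  0.6 -0.7]
[0.0005, -0.0, 0.0193] [-0.0, -0.0006, 0.001] z axis [ 0.326 -0.103 -0.94 ]
```

View pics/w5.png

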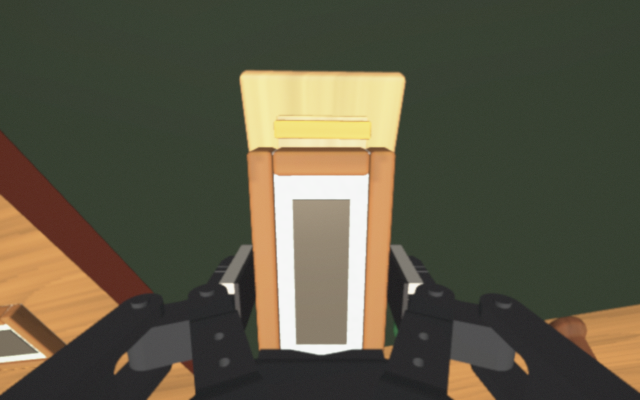

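The ledge is visible at rows 120–138 and columns 274–370, centred on the picture (250–393). The picture's lower end is at row 149. I'll compute the gap.

Run:
```python
from h import *
d=dict(np.load("pics/w5.npz")); K=np.array([[d["fx"],0,d["cx"]],[0,d["fy"],d["cy"]],[0,0,1]]); T=d["tool_from_camera"]
def onz(uv,z):
    n=cv2.undistortPoints(np.array([[uv]],float),K,np.array(d["dist"])).ravel(); v=T[:3,:3]@np.r_[n,1]; return (T[:3,3]+v*(z-T[2,3])/v[2]).round(4)
im=cv2.cvtColor(d["img"],cv2.COLOR_RGB2HSV)
print(im[112:160,322].tolist())
for r in(119,121,137,139): print(r,onz((322,r),.0255))
for r in(149,151): print(r,onz((320,r),.001))
```

```text
[[25, 85, 242], [25, 87, 241], [24, 90, 240], [24, 96, 236], [24, 90, 241], [25, 69, 244], [25, 59, 244], [23, 73, 241], [21, 115, 227], [25, 139, 238], [26, 128, 244], [26, 120, 244], [26, 118, 244], [26, 120, 244], [26, 120, 244], [26, 120, 244], [26, 122, 243], [25, 123, 243], [26, 122, 243], [25, 123, 243], [26, 122, 243], [26, 121, 244], [26, 121, 244], [26, 121, 244], [26, 123, 244], [24, 134, 242], [23, 115, 239], [24, 69, 244], [24, 55, 245], [24, 54, 245], [25, 54, 245], [25, 54, 245], [25, 57, 245], [24, 58, 245], [22, 74, 238], [16, 105, 170], [13, 142, 122], [12, 146, 122], [13, 147, 128], [15, 151, 157], [15, 149, 190], [15, 146, 203], [15, 143, 205], [15, 139, 205], [14, 134, 206], [14, 134, 206], [14, 133, 207], [14, 134, 208]]
119 [0.0643 0.001  0.0255]
121 [0.0635 0.0009 0.0255]
137 [0.0564 0.0009 0.0255]
139 [0.0555 0.0009 0.0255]
149 [0.0538 0.0001 0.001 ]
151 [0.053  0.0001 0.001 ]
```

step_arm(
  moves=[
    [0,0,0.008,0,0,0,1],
    [0,0,0.014,0,0,0,1],
    [0,0,0.018,0,0,0,1],
    [0,0,0.02,0,0,0,1],
    [0,0,0.02,0,0,0,1],
    [0,0,0.02,0,0,0,1],
  ],
)

```text
time: 11.0
ee_pos: [0.5284, -0.1402, 0.0825]
eef_rot: [-3.141, 0.347, 2.837]
force: [-0.6, 0.1, -2.0]
gripper_width: 0.0568
grasp_force: 45.0
```

```bash
python3 -c "
from h import *
tcp()"
```

```text
tcp deck [0.0556 0.     0.0197] rot [-3.141  0.347  2.837] F [-0.6  0.1 -2. ]
```

step_arm(
  moves=[
    [0,0,0.0007,0,0,0,1],
    [0,0,0.0013,0,0,0,1],
    [0,0,0.002,0,0,0,1],
    [0,0,0.002,0,0,0,1],
  ],
)

```text
time: 11.4
ee_pos: [0.5289, -0.1403, 0.0815]
eef_rot: [-3.141, 0.348, 2.837]
force: [-5.7, 1.6, 6.2]
gripper_width: 0.0569
grasp_force: 45.9
```

Contact is felt along the deck normal. I'll release and retreat along the tool axis.

step_arm(
  moves=[
    [0,0,0,0,0,0,-1],
    [0,0,0,0,0,0,-1],
    [0,0,0,0,0,0,-1],
    [0,0,0,0,0,0,-1],
    [0,0,0,0,0,0,-1],
    [0,0,0,0,0,0,-1],
    [0,0,-0.02,0,0,0,-1],
    [0,0,-0.06,0,0,0,-1],
    [0,0,-0.12,0,0,0,-1],
    [0,0,-0.18,0,0,0,-1],
    [0,0,-0.2,0,0,0,-1],
    [0,0,-0.2,0,0,0,-1],
  ],
)

```text
time: 12.6
ee_pos: [0.4811, -0.125, 0.2252]
eef_rot: [-3.141, 0.353, 2.837]
force: [-0.6, -0.4, -1.4]
gripper_width: 0.0855
grasp_force: 0.0
```

Run:
```python
from h import *
tcp(); to((W[0],W[1],.20),163,0)
d=wrist("pics/w6.png"); P=cloud(d); Q=np.stack([(P-D0)@DX,(P-D0)@N,(P-D0)@DZ],-1)
k=(abs(Q[...,1])<.05)&(Q[...,0]>-.03)&(Q[...,0]<.14)&(Q[...,2]>.014)&(Q[...,2]<.022); n,l,s,_=cv2.connectedComponentsWithStats(k.astype(np.uint8)); k=l==1+s[1:,4].argmax()
q=Q[k]; print(k.sum(),np.percentile(q,[1,50,99],0).round(4).tolist(),cv2.minAreaRect((q[:,:2]*1000).astype(np.float32)))
```

```text
tcp deck [5.770e-02 1.000e-04 1.708e-01] rot [-3.141  0.353  2.837] F [-0.6 -0.4 -1.4]
[-0.1875, -0.0006, 0.1049] [-0.0013, 0.2246, -0.0051] z axis [ 0.  0. -1.]
6364 [[0.0033, -0.0282, 0.014], [0.0528, -0.0001, 0.0167], [0.1105, 0.0286, 0.0191]] ((57.42567825317383, 0.2471790313720703), (109.4001235961914, 58.0839729309082), 0.12045659869909286)
```

View pics/w6.png

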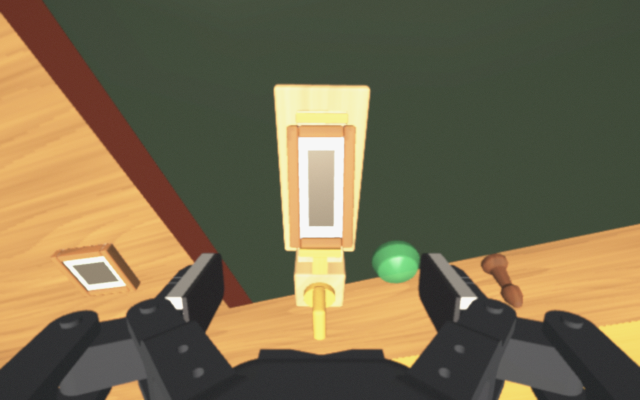

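The picture rests at deck (0.0574, 0.000), square and released, with the ledge showing above it and the wing at (319,310). I'll check the wing position again in this view, then go to the screw.

Run:
```python
from h import *
d=dict(np.load("pics/w6.npz")); P=cloud(d); k=(P[...,2]>.139)&(P[...,2]<.152)&(np.hypot(P[...,0]-W[0],P[...,1]-W[1])<.035)
n,l,s,_=cv2.connectedComponentsWithStats(k.astype(np.uint8)); k=l==1+s[1:,4].argmax(); print(k.sum(),P[k].mean(0).round(4),cv2.minAreaRect((P[k][:,:2]*1000).astype(np.float32)))
```

```text
408 [ 0.628  -0.173   0.1435] ((631.8851928710938, -174.4499969482422), (11.91999626159668, 44.272762298583984), 72.9220962524414)
```

step_arm(
  moves=[
    [-0.1875,0,0.1049,0,0.2246,-0.005,-1],
    [-0.1875,0,0.1049,0,0.2246,-0.005,-1],
    [-0.1875,0,0.1049,0,0.2246,-0.005,-1],
    [-0.1875,0,0.1049,0,0.2246,-0.005,-1],
    [-0.1875,0,0.1049,0,0.2246,-0.005,-1],
    [-0.1875,0,0.1049,0,0.2246,-0.005,-1],
    [-0.1875,0,0.1049,0,0.2246,-0.005,-1],
    [-0.1875,0,0.1049,0,0.2246,-0.005,-1],
    [-0.1875,0,0.1049,0,0.2246,-0.005,-1],
  ],
)

```text
time: 13.55
ee_pos: [0.6313, -0.1724, 0.1973]
eef_rot: [-3.139, -0.004, 2.844]
force: [-0.2, 0.2, -0.1]
gripper_width: 0.0857
grasp_force: 0.0
```

Run:
```python
from h import *
s=arm.sense(); print(s["qpos"].round(3)); to((W[0],W[1],.136),163.5,0)
d=wrist("pics/w7.png"); P=cloud(d); k=(P[...,2]>.139)&(P[...,2]<.152)&(np.hypot(P[...,0]-W[0],P[...,1]-W[1])<.035)
n,l,s,_=cv2.connectedComponentsWithStats(k.astype(np.uint8)); k=l==1+s[1:,4].argmax(); print(k.sum(),P[k].mean(0).round(4),cv2.minAreaRect((P[k][:,:2]*1000).astype(np.float32)))
```

```text
[-0.266  0.484  0.229  1.319 -0.002  0.032]
[-0.0026, -0.0003, 0.0818] [-0.0014, -0.0023, -0.0059] z axis [ 0.  0. -1.]
1365 [ 0.6311 -0.174   0.1441] ((632.3593139648438, -174.5563201904297), (11.468799591064453, 43.550235748291016), 73.12646484375)
```

step_arm(
  moves=[
    [-0.002,-0.0014,0.04,-0.0014,-0.0023,0,-1],
    [-0.002,-0.0014,0.07,-0.0014,-0.0023,0,-1],
    [-0.002,-0.0014,0.082,-0.0014,-0.0023,0,-1],
    [-0.002,-0.0014,0.082,-0.0014,-0.0023,0,-1],
    [-0.002,-0.0014,0.082,-0.0014,-0.0023,0,1],
    [-0.002,-0.0014,0.082,-0.0014,-0.0023,0,1],
    [-0.002,-0.0014,0.082,-0.0014,-0.0023,0,1],
    [-0.002,-0.0014,0.082,-0.0014,-0.0023,0,1],
    [-0.002,-0.0014,0.082,-0.0014,-0.0023,0,1],
    [-0.002,-0.0014,0.082,-0.0014,-0.0023,0,1],
    [-0.002,-0.0014,0.082,-0.0014,-0.0023,0,1],
    [-0.002,-0.0014,0.082,-0.0014,-0.0023,0,1],
    [-0.002,-0.0014,0.082,-0.0014,-0.0023,0,1],
    [-0.002,-0.0014,0.082,-0.0014,-0.0023,0,1],
    [-0.002,-0.0014,0.082,-0.0014,-0.0023,0,1],
    [-0.002,-0.0014,0.082,-0.0014,-0.0023,0,1],
  ],
  force=40,
)

```text
time: 15.2
ee_pos: [0.6327, -0.1746, 0.135]
eef_rot: [-3.141, -0.001, 2.844]
force: [-2.1, -2.7, 6.1]
gripper_width: 0.0111
grasp_force: 40.8
```

```bash
python3 -c "
from h import *
s=arm.sense(); print(s['qpos'].round(3),s['torque'].round(3),s['force'].round(1),s['grasp_force'],s['eef_rot'].round(3))"
```

```text
[-2.690e-01  5.140e-01  1.180e-01  1.176e+00 -1.000e-03  2.900e-02] [-0.533  0.482 -0.035] [-2.1 -2.7  6.1] 40.83990812301636 [-3.141e+00 -1.000e-03  2.844e+00]
```

Wing gripped. I'll turn it clockwise (+z about the down-pointing tool), stopping short of the stop first.

step_arm(
  moves=[
    [0,0,0,0,0,0.08,1],
    [0,0,0,0,0,0.16,1],
    [0,0,0,0,0,0.24,1],
    [0,0,0,0,0,0.32,1],
    [0,0,0,0,0,0.4,1],
    [0,0,0,0,0,0.48,1],
    [0,0,0,0,0,0.56,1],
    [0,0,0,0,0,0.64,1],
    [0,0,0,0,0,0.72,1],
    [0,0,0,0,0,0.8,1],
    [0,0,0,0,0,0.88,1],
    [0,0,0,0,0,0.93,1],
    [0,0,0,0,0,0.93,1],
  ],
)

```text
time: 16.5
ee_pos: [0.6331, -0.1744, 0.135]
eef_rot: [-3.141, 0.0, 1.382]
force: [-0.6, -2.2, 6.0]
gripper_width: 0.0116
grasp_force: 40.8
```

```bash
cat > q.py <<'E'
from h import *
s=arm.sense(); print(s['torque'].round(3),s['force'].round(1),s['grasp_force'].round(1),"yaw deg",np.degrees(s['eef_rot'][2]).round(2),s['ee_pos'].round(4),s['qpos'].round(2))
E
python3 q.py
```

```text
Traceback (most recent call last):
  File "q.py", line 2, in <module>
    s=arm.sense(); print(s['torque'].round(3),s['force'].round(1),s['grasp_force'].round(1),"yaw deg",np.degrees(s['eef_rot'][2]).round(2),s['ee_pos'].round(4),s['qpos'].round(2))
                                                                  ^^^^^^^^^^^^^^^^^^^^^^
AttributeError: 'float' object has no attribute 'round'
```

```bash
sed -i "s/s\['grasp_force'\].round(1)/s['grasp_force']/" q.py; python3 q.py
```

```text
[-0.511 -0.067 -0.092] [-0.6 -2.2  6. ] 40.75008988380432 yaw deg 79.2 [ 0.6331 -0.1744  0.135 ] [-0.27  0.51  0.12  1.18 -0.    1.49]
```

step_arm(
  moves=[
    [0,0,0,0,0,0.03,1],
    [0,0,0,0,0,0.06,1],
    [0,0,0,0,0,0.08,1],
    [0,0,0,0,0,0.08,1],
    [0,0,0,0,0,0.08,1],
  ],
)

```text
time: 17.0
ee_pos: [0.6332, -0.1744, 0.135]
eef_rot: [-3.141, 0.0, 1.26]
force: [-0.1, -2.8, 5.1]
gripper_width: 0.0115
grasp_force: 40.8
```

```bash
python3 q.py
```

```text
[-0.495 -0.104 -0.002] [-0.1 -2.8  5.1] 40.785112380981445 yaw deg 72.21 [ 0.6332 -0.1744  0.135 ] [-0.27  0.51  0.12  1.18 -0.    1.61]
```

step_arm(
  moves=[
    [0,0,0,0,0,0.02,1],
    [0,0,0,0,0,0.04,1],
    [0,0,0,0,0,0.05,1],
    [0,0,0,0,0,0.05,1],
  ],
)

```text
time: 17.4
ee_pos: [0.6332, -0.1744, 0.1351]
eef_rot: [-3.141, 0.001, 1.184]
force: [-0.1, -3.6, 5.8]
gripper_width: 0.0109
grasp_force: 67.6
```

```bash
python3 q.py
```

```text
[-0.764  0.041  1.642] [-0.1 -3.6  5.8] 67.61206207796931 yaw deg 67.83 [ 0.6332 -0.1744  0.1351] [-0.27  0.51  0.12  1.18 -0.    1.69]
```

The moment has jumped to 1.6 N m, so the screw is seated at a tool yaw of about 70°. Now back off a quarter turn.

step_arm(
  moves=[
    [0,0,0,0,0,-0.04,1],
    [0,0,0,0,0,-0.12,1],
    [0,0,0,0,0,-0.2,1],
    [0,0,0,0,0,-0.28,1],
    [0,0,0,0,0,-0.36,1],
    [0,0,0,0,0,-0.44,1],
    [0,0,0,0,0,-0.52,1],
    [0,0,0,0,0,-0.6,1],
    [0,0,0,0,0,-0.68,1],
    [0,0,0,0,0,-0.76,1],
    [0,0,0,0,0,-0.84,1],
    [0,0,0,0,0,-0.92,1],
    [0,0,0,0,0,-0.98,1],
    [0,0,0,0,0,-1,1],
    [0,0,0,0,0,-1,1],
  ],
)

```text
time: 18.9
ee_pos: [0.6327, -0.1745, 0.135]
eef_rot: [-3.141, -0.001, 2.754]
force: [-1.1, -3.9, 5.3]
gripper_width: 0.0111
grasp_force: 41.0
```

step_arm(
  moves=[
    [0,0,0,0,0,-0.03,1],
    [0,0,0,0,0,-0.03,1],
    [0,0,0,0,0,-0.03,1],
    [0,0,0,0,0,-0.03,1],
  ],
)

```text
time: 19.3
ee_pos: [0.6327, -0.1745, 0.135]
eef_rot: [-3.141, -0.001, 2.8]
force: [-1.7, -4.0, 5.8]
gripper_width: 0.0109
grasp_force: 41.0
```

```bash
python3 q.py
python3 - <<'E'
from h import *
def meas(d,nm):
    P=cloud(d); Q=np.stack([(P-D0)@DX,(P-D0)@N,(P-D0)@DZ],-1)
    k=(abs(Q[...,1])<.045)&(Q[...,0]>-.03)&(Q[...,0]<.125)&(Q[...,2]>.0125)&(Q[...,2]<.024); n,l,s,_=cv2.connectedComponentsWithStats(k.astype(np.uint8)); k=l==1+s[1:,4].argmax(); q=Q[k]
    print(nm,k.sum(),np.percentile(q,[1,50,99],0).round(4).tolist(),cv2.minAreaRect((q[:,:2]*1000).astype(np.float32)))
meas(wrist("pics/w8.png"),"wrist"); meas(save("top","pics/top1.png"),"top")
E
```

```text
[-0.659  0.351  0.05 ] [-1.7 -4.   5.8] 40.967406034469604 yaw deg 160.42 [ 0.6327 -0.1745  0.135 ] [-0.27  0.51  0.12  1.18 -0.    0.07]
wrist 16010 [[0.0416, -0.0275, 0.0128], [0.0775, 0.0004, 0.0154], [0.1112, 0.0287, 0.019]] ((75.32527923583984, 0.6215171813964844), (58.1748161315918, 72.90978240966797), 89.92082214355469)
top 129 [[0.0001, 0.0187, 0.0131], [0.0456, 0.0268, 0.0175], [0.1054, 0.0317, 0.0216]] ((53.926387786865234, 26.71792221069336), (108.40010070800781, 13.06033992767334), 2.26664400100708)
```

```bash
python3 -c "
from h import *
print(order.hand_in())"
```

```text
the job is handed in; nothing more can be done
None
```

The job is handed in: the picture lies square on the deck about 2 mm above the ledge, and the thumbscrew was turned to its stop, backed off about a quarter turn and is still gripped. The hand-in gave no verdict, and the seating is judged from the moment felt at the stop, not read directly.

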